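# Set sprung tweezers to the gauge marks and hold

### The arm

A 6-joint arm with a two-finger parallel gripper is mounted at the origin on the work surface. World frame = base frame: x ahead of the robot, y to its left, z up, the work surface at z = 0. Lengths are in mm, angles in rad, forces in N, time in s.
With the tool pointing down it reaches from about 400 to 825 mm from the base axis. Payload 7 kg.
Tool frame: the origin (TCP) lies midway between the tips of the shut fingers; the grasp point (between the pads) lies 19 mm behind it (hold_point_z is the z of the grasp point in the tool frame, in mm); z points along the fingers, y is the direction in which the jaws open and shut (so a half turn about z gives the same grasp; the last joint's range is limited). The gripper opens to 85 mm and grips with 20 to 120 N. Pads are 22 mm wide; open, the fingers measure 114 mm over their backs; the gripper's body (76 mm by 85 mm) begins 54 mm behind the grasp point. The pads swing forward as they close: fully open they stand 13 mm farther back than shut.
Start: joints at [1.511, 0.359, 0.012, 0, -1.224, -0.288], TCP at [230.068, 634.558, 231.302] pointing down, gripper open.
Joint ranges: [-3.07, 3.07], [-1.43, 2.12], [-1.02, 1.25], [-3.03, 1.67], [-3.05, -0], [-3.03, 3.03]. Speed limits (rad/s): [2.39, 2.39, 3.01, 3.14, 3.14, 3.14].

### API

Orientations are given as a unit quaternion [x, y, z, w].
In Python, from plant import get_obs, grab_frame, sign_off, hold_point_z gives the robot as it stands.
- The arm moves only by the tool move_arm, never from a script. Its arguments are lists of equal length, an entry for each row: "rotation": the turn, a rotation vector about the tool's x, y, z in rad, a list of three; "translation": the shift along the tool's x, y, z in mm, a list of three; "hand": the opening, from 0 (shut) to 1 (fully open). A call has 1 to 10 rows; each row shifts and turns the commanded pose from where the row before left it, along the tool's axes as they then stand; what a row does not reach is not made up. A row lasts 1/10 s, in which the tool goes at most 50 mm and 8.59 degrees, less where a joint would pass 70% of its speed; a pose out of reach is approached as far as the arm can. A call with a gripper value outside its range is refused whole. The fingers move at their own pace and stop on an object; the grip force is fixed at half the most. Time passes only in rows, so rows that do not move let the fingers close. It gives the time, the measured TCP pose, the force and the opening at its end, in the units of the state.
- get_obs(): the state, without advancing time (a new reading comes with each control period).
- grab_frame(name): name is "side" or "top"; returns a dict with "img" (480x640x3 uint8, red, green, blue), "intrinsics" (3x3 intrinsics, pixels), "extrinsics" (4x4, takes a point from camera to world coordinates). Camera axes: x right, y down, z forward; pixel columns grow to the right and rows downward; lengths in mm; the calibration is good to about 2 mm. A picture is of the moment at which its call begins. There is no depth.
- sign_off(): hands the job in, once; it reports no verdict.
The state is a dict: "time": time; "joints": joint angles; "qvel": joint speeds; "joint_torque": joint torques, N m; "tcp_pos": TCP position; "tool_rot": TCP orientation; "force": force on the tool from outside, world axes, zero at the start; "wrist_torque": the same for the moment, N m; "grip_width": finger opening in mm.
Only numpy, scipy, OpenCV 4.12 (cv2) and the standard library are available. Lean on these libraries where they do the work, as an engineer would, in place of code of your own. Each camera call takes 0.05 s, during which the arm holds its last target. There are 200 camera calls.

### The job

Lift the sprung tweezers out of their stand, squeezing them only a little, hold them upright with the tips centred on the gap gauge's two marks, in front of the mark plate, and lower gently, tips still wide open (about 25 mm), until you feel them touch the shim pack, whose thickness varies. Then, with the tips kept down at the shims, squeeze until the gap between them is the marked 12 mm. Finish while holding that gap steady, so that I can lock the tweezers' stop: do not let go, and leave the other things on the bench alone.

Things in the scene. Friction and masses are not known exactly. Their poses are not given: they have to be found in the camera images.
- tweezers: Sprung steel tweezers, 106 mm tall, about 70 g, standing tips down: a head (12 x 16 x 12 mm) joins two slim arms that spread downwards. Origin midway between the tips, level with their ends when open; z up to the head, y from right tip to left (the squeezing direction). A black finger rest outside each arm, 14 mm along x, 24 mm high, centred 58 mm above the origin, 38 mm over both when open
- blade_l (a joint): Closing angle of the left arm about its hinge (100 mm above the tips): 0 fully open, tip gap 30 mm; at most 0.14 rad. Tip gap = 30 mm - 200 mm x angle; width over the finger rests = 38 mm - 84 mm x angle. The right arm moves by the same angle. Spring: 6 N on each finger rest starts to close it, 17 N gives the 12 mm gap, 23 N shuts it to its stop
- tip_l (a point): Lower end of the left tip, on its inner face; each tip is 7 mm along x and 3 mm thick
- tip_r (a point): Lower end of the right tip, on its inner face; the tip gap is the distance between the two tip points
- tweezers_mid (a point): The tweezers' origin, midway between the tips
- stand: Fixed grey block 62 x 70 x 34 mm (x, y, z) with a slot 14 x 42 mm, 30 mm deep, in which the tweezers stand. Origin at the centre of its underside; the slot is long along y. The tweezers' tips rest 4 mm above the table
- gauge: Fixed aluminium gap gauge: foot 80 x 90 mm, 20 mm high, with an upright plate 60 mm wide along y, 4 mm thick, its marked face 11 mm to -x of the origin, its top 52 mm above the table. That face bears two upright dark lines 12 mm apart along y, 6 mm either side of the middle. Origin on the table under the place where the middle of the tips belongs
- gauge_mid (a point): On top of the gauge's foot, midway between the tips' places; 11 mm in front (+x) of the mark plate. The tweezers' y axis should lie along the gauge's y axis, either way round
- shims: Fixed pack of steel shims on the gauge's foot in front of the mark plate, 18 mm along the gauge's x (from 8 mm behind to 10 mm in front of gauge_mid) and 56 mm along y. Its top is level and stands 2 to 14 mm above the foot (22 to 34 mm above the table). Origin on its top face under the tips' place
- switch_a: Bystander, to be left alone: black panel push switch with a low round head, 28 x 28 x 42 mm; origin at its underside
- switch_b: Bystander, to be left alone: black panel switch with a tall round head, 28 x 28 x 48 mm; origin at its underside
- switch_c: Bystander, to be left alone: black panel switch with a square head, 28 x 28 x 42 mm; origin at its underside
- connector: Bystander, to be left alone: grey connector block with a metal shell, 22 x 50 x 20 mm; origin at its underside
- screwdriver: Bystander, to be left alone: screwdriver 170 mm long; origin at its underside
- thread_lock: Bystander, to be left alone: small bottle, 36 mm across, 75 mm tall; origin at its underside
- collar: Bystander, to be left alone: steel ring 32 mm across, 10 mm high; origin at its underside
Things that resemble listed ones, but are neither listed nor needed, are in the scene too. What is shaped like the tweezers but red or yellow is not meant. Leave any turquoise look-alike of the gauge alone.

How it is judged:
By the outcome, as a careful person would: the job done as asked, in the order asked, and still so for the second after the job is handed in, while the arm keeps its last pose, push and grip.
It also fails if it takes over 45 s, if anything falls off the work surface, if the arm or the gripper's body presses on something with over 40 N, if the wrist force passes 120 N, or if a joint passes its speed limit or range.

## Working session

There is one attempt and no reset: what is moved stays moved. The work goes in short steps, Python scripts to look and compute and a tool call to move; the robot and the scene stay as the last step left them, time stands still between calls to the robot, and variables do not carry over. Pictures are saved under pics/ and viewed, about 8 in all and at most 12, crops included, and the job is handed in when it is done.

Besides the shell and the picture viewer there is one more tool, called after "Emit:" as a command line: name --argument value ..., lists and objects as JSON in quotes. move_arm: Moves the arm, as the interface text tells. Its arguments: {"type":"object","properties":{"rotation":{"type":"array"},"translation":{"type":"array"},"hand":{"type":"array"}},"required":["rotation","translation","hand"]}

```bash
ls; mkdir -p pics; cat > h.py <<'E'
import numpy as np, cv2
from plant import get_obs, grab_frame, sign_off, hold_point_z
def ray(f,u,v):
    K=np.array(f["intrinsics"]);T=np.array(f["extrinsics"])
    d=T[:3,:3]@np.linalg.solve(K,[u,v,1.]);return T[:3,3],d
def onz(f,u,v,z):
    o,d=ray(f,u,v);return o+d*(z-o[2])/d[2]
def proj(f,p):
    K=np.array(f["intrinsics"]);T=np.array(f["extrinsics"])
    c=T[:3,:3].T@(np.array(p,float)-T[:3,3]);q=K@c;return q[:2]/q[2]
def snap(n,name):
    f=grab_frame(n);cv2.imwrite(f"pics/{name}.png",cv2.cvtColor(f["img"],cv2.COLOR_RGB2BGR));return f
E
python3 - <<'E'
from h import *
import pickle
print(get_obs(),hold_point_z)
for n in("top","side"):
    f=snap(n,n+"0");pickle.dump(f,open(n+"0.pkl","wb"));print(n,f["intrinsics"],f["extrinsics"])
E
```

```text
pics
{'time': 0.0, 'joints': array([ 1.51110833e+00,  3.59368553e-01,  1.10436602e-02, -3.95759248e-04,
       -1.22409550e+00, -2.88088893e-01]), 'qvel': array([ 3.93452187e-04, -5.65488126e-04,  1.02758799e-03, -7.15119484e-05,
        9.37117702e-04,  7.63434399e-04]), 'joint_torque': array([-2.99449406e-03, -5.83322704e+01,  2.93421954e+01,  6.93647325e+00,
       -6.07938739e-03, -1.24803455e-05]), 'tcp_pos': array([229.8969992 , 634.11459724, 230.36070554]), 'tool_rot': array([ 9.84907458e-01, -1.73079765e-01, -9.23057317e-05,  8.27946103e-04]), 'force': array([-0.55423385,  0.24071317, -0.00442653]), 'wrist_torque': array([ 0.03430029, -0.02989385, -0.03310654]), 'grip_width': 85.53141435780155} -18.700000000000003
top [[462.89849329   0.         308.75256811]
 [  0.         462.89849329 238.86885973]
 [  0.           0.           1.        ]] [[-2.91985454e-02 -9.97274657e-01  6.77547245e-02  4.99106610e+02]
 [-9.99573264e-01  2.91895340e-02 -1.12321089e-03  9.31095318e+00]
 [-8.57579079e-04 -6.77586072e-02 -9.97701376e-01  8.88063653e+02]
 [ 0.00000000e+00  0.00000000e+00  0.00000000e+00  1.00000000e+00]]
side [[600.30294785   0.         319.19217632]
 [  0.         600.30294785 230.60474456]
 [  0.           0.           1.        ]] [[ 9.05823785e-01 -3.25301243e-01  2.71408129e-01  2.84504993e+02]
 [-4.23482952e-01 -7.13488360e-01  5.58208338e-01 -5.17306290e+02]
 [ 1.20606749e-02 -6.20575105e-01 -7.84054258e-01  8.46662961e+02]
 [ 0.00000000e+00  0.00000000e+00  0.00000000e+00  1.00000000e+00]]
```

View pics/top0.png

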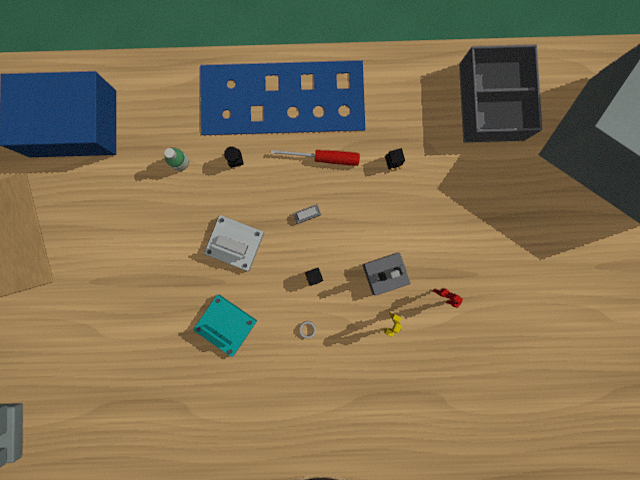

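View pics/side0.png

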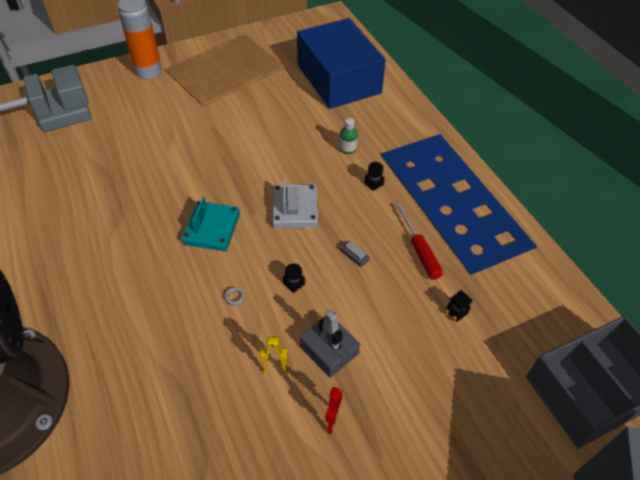

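The top view shows the stand with steel tweezers at (387,273), the aluminium gauge at (234,243), its turquoise double at (225,325), and yellow (395,325) and red (450,297) look-alikes. In the side view the stand is at (330,340) and the gauge at (296,205). The steel tweezers in the grey stand and the bare aluminium gauge fit the description. I'll check both in one enlarged crop.

```bash
python3 - <<'E'
from h import *
import pickle
t=pickle.load(open("top0.pkl","rb"));s=pickle.load(open("side0.pkl","rb"))
def crop(f,u,v,w=32,h=24):
    return cv2.resize(f["img"][v-h*1:v+h*1+0,u-w:u+w],(400,300),interpolation=cv2.INTER_CUBIC)
im=np.vstack([np.hstack([crop(t,387,273,32,24),crop(t,234,243,40,30)]),np.hstack([crop(s,330,340,48,36),crop(s,296,205,40,30)])])
cv2.imwrite("pics/crops.png",cv2.cvtColor(im,cv2.COLOR_RGB2BGR))
# contours by min-area rect
hsv=cv2.cvtColor(t["img"],cv2.COLOR_RGB2HSV)
for nm,(u,v),z in(("stand",(387,273),34),("gauge",(234,243),20)):
    m=(hsv[...,1]<70).astype(np.uint8)
    if nm=="gauge": m&=(hsv[...,2]>95).astype(np.uint8)
    r=np.zeros_like(m);r[v-36:v+36,u-36:u+36]=1;m&=r
    n,l,st,c=cv2.connectedComponentsWithStats(m);k=1+np.argmax(st[1:,4]);
    cs,_=cv2.findContours((l==k).astype(np.uint8),cv2.RETR_EXTERNAL,cv2.CHAIN_APPROX_NONE)
    b=cv2.boxPoints(cv2.minAreaRect(np.vstack(cs)));w=np.array([onz(t,*p,z) for p in b])
    print(nm,b.round(1).tolist(),w.round(0).tolist(),w.mean(0).round(1),[np.linalg.norm(w[i]-w[i-1]).round(1) for i in range(4)],[np.degrees(np.arctan2(*(w[i]-w[i-1])[[1,0]])).round(1) for i in range(4)])
E
```

```text
stand [[362.0, 264.0], [399.5, 251.5], [410.1000061035156, 283.29998779296875], [372.6000061035156, 295.79998779296875]] [[508.0, -88.0, 34.0], [529.0, -158.0, 34.0], [470.0, -175.0, 34.0], [449.0, -106.0, 34.0]] [ 488.9 -131.9   34. ] [np.float64(61.2), np.float64(73.1), np.float64(61.4), np.float64(72.8)] [np.float64(16.4), np.float64(-73.3), np.float64(-163.9), np.float64(106.6)]
gauge [[203.3000030517578, 253.8000030517578], [219.0, 213.6999969482422], [264.29998779296875, 231.5], [248.60000610351562, 271.5]] [[536.0, 207.0, 20.0], [611.0, 176.0, 20.0], [574.0, 92.0, 20.0], [500.0, 123.0, 20.0]] [555.2 149.3  20. ] [np.float64(91.5), np.float64(80.8), np.float64(92.1), np.float64(80.6)] [np.float64(67.1), np.float64(-22.3), np.float64(-113.1), np.float64(157.3)]
```

View pics/crops.png

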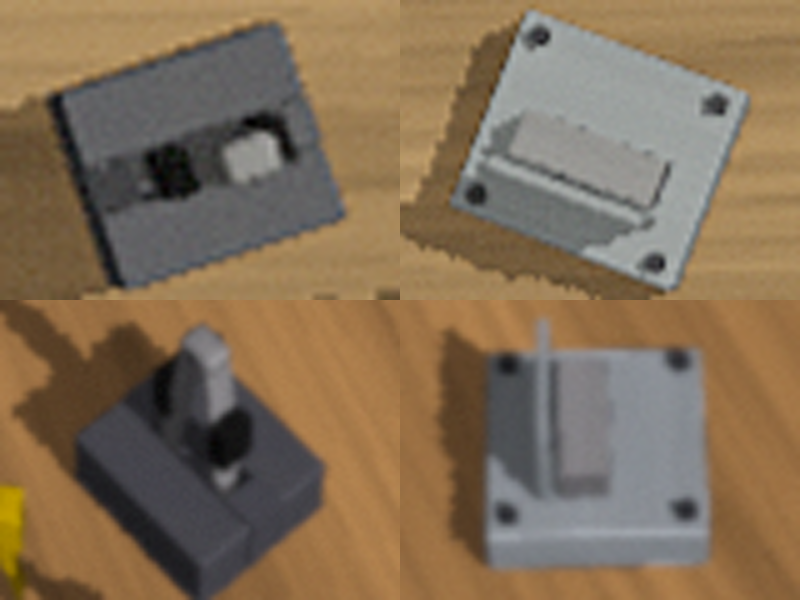

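The crop confirms steel tweezers in the grey stand, head at about (395,274) in the top view, and the aluminium gauge with its shim pack on the +x side of the plate. Next: refine the tweezers and gauge positions and work out the approach.

```bash
cat >> h.py <<'E'
from scipy.spatial.transform import Rotation as R
def tri(a,pa,b,pb):
    o1,d1=ray(a,*pa);o2,d2=ray(b,*pb)
    s=np.linalg.lstsq(np.c_[d1,-d2],o2-o1,rcond=None)[0];p,q=o1+d1*s[0],o2+d2*s[1]
    return (p+q)/2,np.linalg.norm(p-q)
def delta(target,yaw,obs=None):
    """tool-axis shift & turn (tool down, tool y along yaw+90deg or its half turn) from the present pose"""
    o=obs or get_obs();r=R.from_quat(o["tool_rot"])
    best=None
    for k in(0,np.pi):
        g=R.from_euler("z",yaw+k)*R.from_euler("x",np.pi)
        v=(r.inv()*g).as_rotvec()
        if best is None or np.linalg.norm(v)<np.linalg.norm(best):best=v
    return r.inv().apply(np.array(target)-o["tcp_pos"]),best
E
python3 - <<'E'
from h import *
import pickle
t=pickle.load(open("top0.pkl","rb"));s=pickle.load(open("side0.pkl","rb"))
print("head tri",tri(t,(395.3,274.1),s,(331.3,315.5)), onz(t,395.3,274.1,110))
print("rest left top z74",onz(t,382.5,276.2,74))
# gauge: shim top corners (crop scale 5)
T=lambda u,v:(194+u/5,213+v/5); S=lambda u,v:(256+u/5,175+v/5)
tc=[T(125,113),T(510-240,0)] 
top=[T(122,114),T(268,163),T(255,207),T(110,155)]
side=[S(208,60),S(208,175),S(158,175),S(155,60)]
for z in(24,28,32):
    print(z,"shim top",np.mean([onz(t,*p,z) for p in top],0).round(1),"side",np.mean([onz(s,*p,z) for p in side],0).round(1))
for p in(T(85,155),T(245,222)): print("plate top ends z52",onz(t,*p,52).round(1))
for p in(S(142,20),S(142,195)): print("plate side",onz(s,*p,52).round(1))
for y in (16.5,):
    print(delta([489,-132,150],np.radians(y)))
E
```

```text
head tri (array([ 489.88662251, -135.95127304,  107.04182377]), np.float64(2.989825905017917)) [ 488.55142476 -134.81065177  110.        ]
rest left top z74 [ 485.05036015 -118.90219492   74.        ]
24 shim top [550.6 152.6  24. ] side [556.7 156.7  24. ]
28 shim top [550.4 151.9  28. ] side [555.4 153.4  28. ]
32 shim top [550.1 151.3  32. ] side [554.  150.1  32. ]
plate top ends z52 [551.8 185.4  52. ]
plate top ends z52 [525.8 128.   52. ]
plate side [552.7 182.5  52. ]
plate side [520.5 106.4  52. ]
(array([504.73173093, 631.87724275,  81.44767906]), array([ 1.48684196e-03,  3.43957527e-04, -6.35811847e-01]))
```

Emit:
move_arm --rotation '[[0,0,0],[0,0,0],[0,0,0],[0,0,0],[0,0,0],[0,0,0],[0,0,0],[0,0,0],[0,0,0],[0,0,0]]' --translation '[[15,19,0],[28,35,0],[28,35,0],[28,35,0],[28,35,0],[28,35,0],[28,35,0],[28,35,0],[28,35,0],[28,35,0]]' --hand '[1,1,1,1,1,1,1,1,1,1]'

```text
time: 1.1
tcp_pos: [367.2, 227.7, 231.3]
tool_rot: [0.985, -0.173, 0.0, -0.0]
force: [0.7, -0.4, -0.9]
grip_width: 85.3
```

Emit:
move_arm --rotation '[[0,0,0],[0,0,0],[0,0,0],[0,0,0],[0,0,0],[0,0,0],[0,0,0],[0,0,0],[0,0,0],[0,0,0]]' --translation '[[28,35,5],[28,35,5],[28,35,5],[28,35,5],[28,35,5],[28,35,5],[28,35,5],[28,35,5],[14,17,0],[0,0,0]]' --hand '[1,1,1,1,1,1,1,1,0.7,0.7]'

```text
time: 2.1
tcp_pos: [489.9, -133.3, 190.3]
tool_rot: [0.985, -0.175, -0.001, 0.0]
force: [0.7, 1.1, -0.8]
grip_width: 60.5
```

Emit:
move_arm --rotation '[[0,0,-0.06],[0,0,-0.13],[0,0,-0.13],[0,0,-0.13],[0,0,-0.126],[0,0,-0.06],[0,0,0],[0,0,0]]' --translation '[[0,0,0],[0,0,0],[0,0,0],[0,0,0],[0,0,0],[0,0,0],[0,0,0],[0,0,0]]' --hand '[0.7,0.7,0.7,0.7,0.7,0.7,0.7,0.7]'

```text
time: 2.9
tcp_pos: [489.6, -130.4, 191.3]
tool_rot: [0.99, 0.143, -0.0, -0.0]
force: [0.7, -0.7, 0.0]
grip_width: 60.1
```

```bash
python3 - <<'E'
from h import *
o=get_obs();print(o["time"],o["tcp_pos"],o["tool_rot"],o["grip_width"],o["force"])
print(delta([489,-134,150],np.radians(16.5)))
E
```

```text
2.9 [ 489.57864737 -130.37548463  191.27594305] [ 9.89747505e-01  1.42828115e-01 -4.21622226e-05 -5.63858647e-05] 60.07059050180131 [ 0.67110171 -0.68491362  0.04696712]
(array([-1.57700899,  3.31814067, 41.27563935]), array([-1.23704644e-04,  6.72698982e-05, -1.34284482e-03]))
```

Emit:
move_arm --rotation '[[0,0,0],[0,0,0],[0,0,0],[0,0,0]]' --translation '[[-1.5,3.3,20],[0,0,25],[0,0,20],[0,0,0]]' --hand '[0.7,0.7,0.7,0.7]'

```text
time: 3.3
tcp_pos: [487.3, -134.2, 123.9]
tool_rot: [0.99, 0.143, -0.002, -0.0]
force: [0.8, 0.5, 0.4]
grip_width: 59.9
```

```bash
python3 - <<'E'
from h import *
t=snap("top","top1");s=snap("side","side1");print(get_obs()["tcp_pos"])
f=lambda f,u,v,w,h:cv2.resize(f["img"][v-h:v+h,u-w:u+w],(400,300),interpolation=cv2.INTER_CUBIC)
cv2.imwrite("pics/c1.png",cv2.cvtColor(np.hstack([f(t,387,273,48,36),f(s,330,330,48,36)]),cv2.COLOR_RGB2BGR))
E
```

```text
[ 489.38190185 -134.35591599  126.6335398 ]
```

View pics/c1.png

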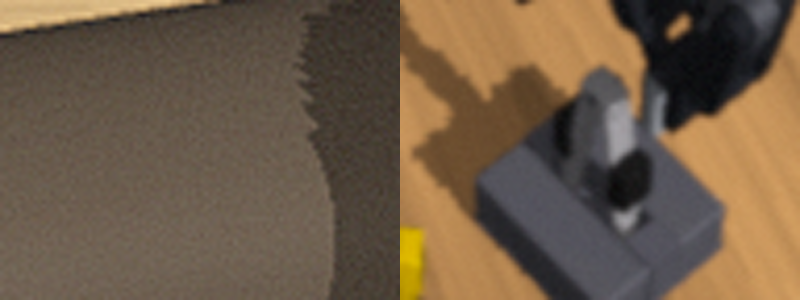

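```bash
python3 - <<'E'
from h import *
s=snap("side","side2");y=np.array([-.284,.959,0]);c=np.array([489.4,-134.4,0])
for k in(-30,30):
  for z in (126,133): print(k,z,proj(s,c+y*k+[0,0,z]))
print("head",proj(s,[489.4,-134.4,110]))
cv2.imwrite("pics/c2.png",cv2.cvtColor(cv2.resize(s["img"][250:370,250:410],(800,600),interpolation=cv2.INTER_CUBIC),cv2.COLOR_RGB2BGR))
E
```

```text
-30 126 [344.54169783 322.13712444]
-30 133 [344.77454709 319.55434289]
30 126 [315.54817883 294.03557159]
30 133 [315.58458872 291.35403049]
head [329.51210184 313.74837725]
```

View pics/c2.png

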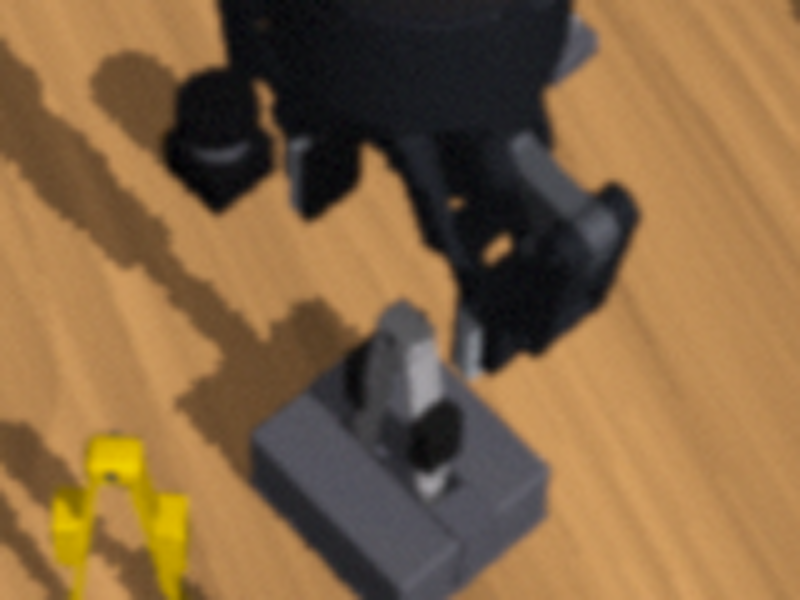

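Both pads straddle the tweezers: right pad at about (343,321), left at (311,293), head at about (331,314), and their projections agree within about 2 mm. Descending.

Emit:
move_arm --rotation '[[0,0,0],[0,0,0],[0,0,0],[0,0,0],[0,0,0],[0,0,0]]' --translation '[[0,0,20],[0,0,20],[0,0,20],[0,0,15],[0,0,7],[0,0,0]]' --hand '[0.7,0.7,0.7,0.7,0.7,0.7]'

```text
time: 4.05
tcp_pos: [489.5, -134.4, 44.4]
tool_rot: [0.99, 0.144, -0.0, 0.0]
force: [-0.1, 0.8, 0.4]
grip_width: 59.5
```

Emit:
move_arm --rotation '[[0,0,0],[0,0,0],[0,0,0],[0,0,0],[0,0,0],[0,0,0],[0,0,0],[0,0,0]]' --translation '[[0,0,0],[0,0,0],[0,0,0],[0,0,0],[0,0,0],[0,0,0],[0,0,0],[0,0,0]]' --hand '[0.6,0.55,0.5,0.47,0.45,0.44,0.43,0.43]'

```text
time: 4.85
tcp_pos: [489.5, -134.2, 44.5]
tool_rot: [0.99, 0.144, 0.0, -0.0]
force: [-1.2, 1.6, 4.3]
grip_width: 37.2
```

Emit:
move_arm --rotation '[[0,0,0],[0,0,0],[0,0,0],[0,0,0]]' --translation '[[0,0,0],[0,0,0],[0,0,0],[0,0,0]]' --hand '[0.42,0.42,0.42,0.42]'

```text
time: 5.25
tcp_pos: [489.5, -134.3, 44.5]
tool_rot: [0.99, 0.144, 0.0, 0.0]
force: [-0.5, 2.2, 5.8]
grip_width: 36.2
```

Emit:
move_arm --rotation '[[0,0,0],[0,0,0],[0,0,0],[0,0,0],[0,0,0],[0,0,0],[0,0,0],[0,0,0],[0,0,0],[0,0,0]]' --translation '[[0,0,-3],[0,0,-6],[0,0,-9],[0,0,-12],[0,0,-14],[0,0,-14],[0,0,-14],[0,0,-12],[0,0,-6],[0,0,0]]' --hand '[0.42,0.42,0.42,0.42,0.42,0.42,0.42,0.42,0.42,0.42]'

```text
time: 6.25
tcp_pos: [489.8, -134.4, 135.5]
tool_rot: [0.99, 0.144, 0.001, 0.0]
force: [-0.2, -0.1, -1.3]
grip_width: 35.9
```

```bash
python3 - <<'E'
from h import *
s=snap("side","side3");o=get_obs();print(o["tcp_pos"],o["force"],o["grip_width"])
cv2.imwrite("pics/c3.png",cv2.cvtColor(cv2.resize(s["img"][235:355,250:410],(800,600),interpolation=cv2.INTER_CUBIC),cv2.COLOR_RGB2BGR))
p=o["tcp_pos"];y=np.array([-.284,.959,0])
for k in(-14.5,14.5):print(proj(s,p+y*k+[0,0,-40.5]),proj(s,p+y*k+[0,0,-40.5])*5-[1250,1175])
print(delta([553,152,p[2]],np.radians(-22.6)))
E
```

```text
[ 489.34276638 -134.33844107  134.6251963 ] [-0.79636746  0.07725387 -1.3265442 ] 36.226082713692705
[336.02332863 326.13926738] [430.11664317 455.69633691]
[322.43026925 312.77628983] [362.15134624 388.88144913]
(array([ 1.42381781e+02, -2.56455383e+02,  1.04943271e-01]), array([-2.41787748e-04, -7.66480613e-04,  6.82507533e-01]))
```

View pics/c3.png

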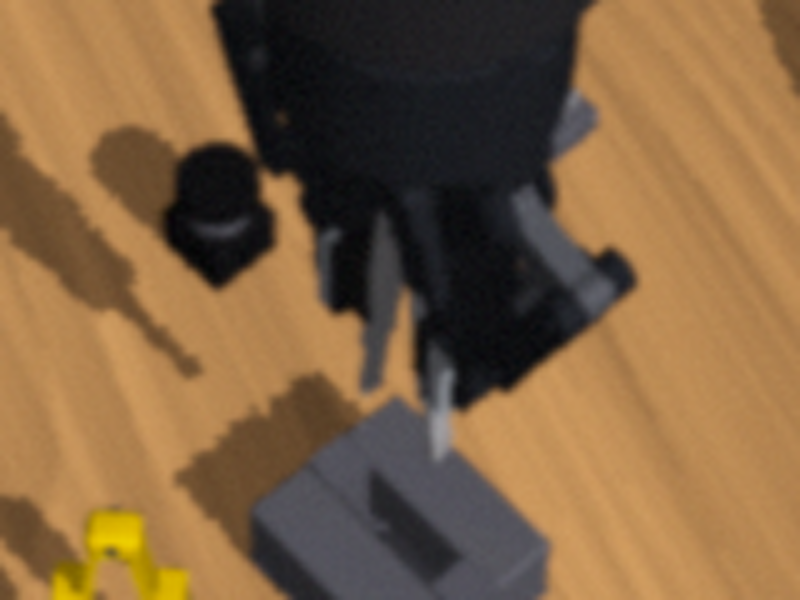

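The tweezers are lifted and upright, slot empty; tips at crop (440,460) and (370,392), within about 2 mm of prediction. Now to hover above the gauge.

Emit:
move_arm --rotation '[[0,0,0],[0,0,0],[0,0,0],[0,0,0],[0,0,0],[0,0,0],[0,0,0],[0,0,0],[0,0,0],[0,0,0]]' --translation '[[6,-10,0],[12,-22,0],[17,-32,0],[20,-36,0],[20,-36,0],[20,-36,0],[18,-34,0],[16,-29,0],[9,-16,0],[4.4,-5.5,0]]' --hand '[0.42,0.42,0.42,0.42,0.42,0.42,0.42,0.42,0.42,0.42]'

```text
time: 7.3
tcp_pos: [552.7, 153.9, 133.4]
tool_rot: [0.989, 0.145, -0.001, 0.0]
force: [0.6, -0.2, -0.1]
grip_width: 36.2
```

Emit:
move_arm --rotation '[[0,0,0.04],[0,0,0.08],[0,0,0.11],[0,0,0.11],[0,0,0.11],[0,0,0.11],[0,0,0.08],[0,0,0.042],[0,0,0],[0,0,0]]' --translation '[[0,0,0],[0,0,0],[0,0,0],[0,0,0],[0,0,0],[0,0,0],[0,0,0],[0,0,0],[0,0,0],[0,0,0]]' --hand '[0.42,0.42,0.42,0.42,0.42,0.42,0.42,0.42,0.42,0.42]'

```text
time: 8.3
tcp_pos: [552.7, 151.4, 134.0]
tool_rot: [0.981, -0.195, -0.0, 0.0]
force: [-0.0, -0.4, -0.9]
grip_width: 36.2
```

```bash
python3 - <<'E'
from h import *
import pickle
s=snap("side","side4");pickle.dump(s,open("side4.pkl","wb"));o=get_obs();p=o["tcp_pos"];print(p,o["force"],o["grip_width"],o["time"])
print(delta([551,152,p[2]],np.radians(-22.6)))
a=np.radians(-22.6);X=np.array([np.cos(a),np.sin(a),0]);Y=np.array([-np.sin(a),np.cos(a),0]);
s0=pickle.load(open("side0.pkl","rb"))
C=lambda im,u,v:cv2.resize(im[v:v+60,u:u+53],(400,453),interpolation=cv2.INTER_CUBIC)
u,v=270,165
cv2.imwrite("pics/c4.png",cv2.cvtColor(np.hstack([C(s0["img"],u,v),C(s["img"],u,v)]),cv2.COLOR_RGB2BGR))
g=np.array([551,152,0]);sc=lambda q:((q-[u,v])*7.55).round(0)
for n,c,z in(("plate+",X*-13+Y*30,52),("plate-",X*-13-Y*30,52),("sh--",X*-8-Y*28,28),("sh+-",X*10-Y*28,28),("sh++",X*10+Y*28,28),("sh-+",X*-8+Y*28,28)):print(n,sc(proj(s,g+c+[0,0,z])))
for k in(-14.3,14.3):print("tip",sc(proj(s,p+Y*k+[0,0,-40.5])))
E
```

```text
[552.71144184 151.56029001 134.09012084] [ 0.04346725 -0.9183855  -1.43756847] 36.16169549332326 8.35
(array([-1.74935777e+00,  2.49248870e-01,  6.67522862e-04]), array([0.00042488, 0.00032077, 0.00143229]))
plate+ [ 97. 102.]
plate- [ 98. 291.]
sh-- [123. 351.]
sh+- [199. 349.]
sh++ [195. 174.]
sh-+ [121. 176.]
tip [156. 116.]
tip [155.  26.]
```

View pics/c4.png

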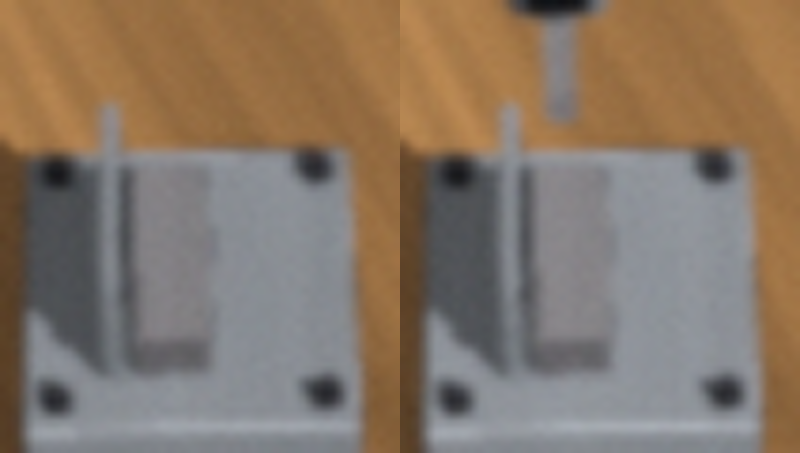

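The plate stands at crop (111,103), the shim top spans x 133–211 with its front edge at y≈340 (top at about z 31), and the tip is at (560,120). Relative to the tip, the gauge centre is within about 1 mm of the present position. Lowering to just above the shims.

Emit:
move_arm --rotation '[[0,0,0],[0,0,0],[0,0,0],[0,0,0],[0,0,0],[0,0,0],[0,0,0],[0,0,0],[0,0,0]]' --translation '[[0,0,5],[0,0,9],[0,0,10],[0,0,10],[0,0,9],[0,0,6],[0,0,3],[0,0,0],[0,0,0]]' --hand '[0.42,0.42,0.42,0.42,0.42,0.42,0.42,0.42,0.42]'

```text
time: 9.25
tcp_pos: [553.1, 152.1, 82.5]
tool_rot: [0.981, -0.196, 0.0, -0.0]
force: [0.3, 0.2, -0.8]
grip_width: 36.2
```

```bash
python3 - <<'E'
from h import *
s=snap("side","side5");o=get_obs();p=o["tcp_pos"];print(p,o["force"],o["grip_width"],o["time"])
u,v=270,155
cv2.imwrite("pics/c5.png",cv2.cvtColor(cv2.resize(s["img"][v:v+75,u:u+75],(600,600),interpolation=cv2.INTER_CUBIC),cv2.COLOR_RGB2BGR))
E
```

```text
[553.17494374 152.19203199  82.68142893] [0.21347648 0.19167318 0.00917373] 35.90371470795222 9.3
```

View pics/c5.png

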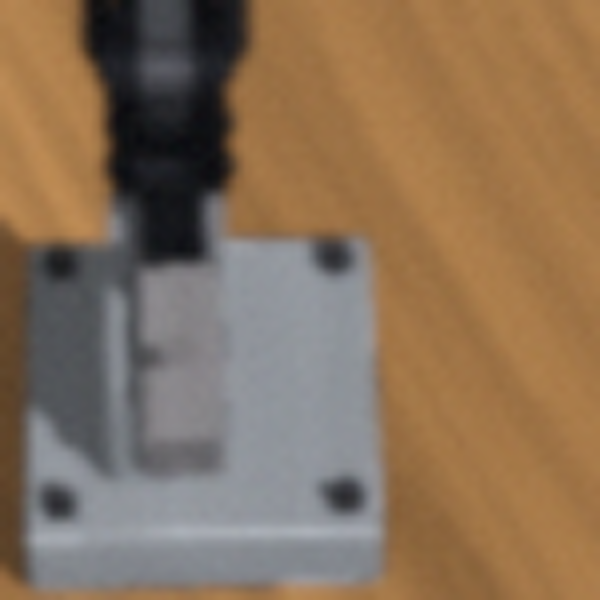

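Tips hang above the middle of the shim pack (shim x 143–222, pad centre at about 178, tip shadow near y 355). A small correction, then slow lowering.

Emit:
move_arm --rotation '[[0,0,0],[0,0,0],[0,0,0],[0,0,0],[0,0,0],[0,0,0]]' --translation '[[-0.4,0.6,1],[0,0,1],[0,0,1],[0,0,1],[0,0,1],[0,0,0]]' --hand '[0.42,0.42,0.42,0.42,0.42,0.42]'

```text
time: 9.9
tcp_pos: [552.2, 151.6, 77.1]
tool_rot: [0.981, -0.196, -0.0, 0.0]
force: [0.6, -0.6, -1.2]
grip_width: 36.1
```

Emit:
move_arm --rotation '[[0,0,0],[0,0,0],[0,0,0],[0,0,0]]' --translation '[[0,0,0.7],[0,0,0.7],[0,0,0.6],[0,0,0]]' --hand '[0.42,0.42,0.42,0.42]'

```text
time: 10.3
tcp_pos: [552.2, 151.6, 75.2]
tool_rot: [0.981, -0.196, -0.0, 0.0]
force: [-0.3, -0.1, -0.5]
grip_width: 35.8
```

Emit:
move_arm --rotation '[[0,0,0],[0,0,0],[0,0,0],[0,0,0]]' --translation '[[0,0,0.5],[0,0,0.5],[0,0,0],[0,0,0]]' --hand '[0.42,0.42,0.42,0.42]'

```text
time: 10.7
tcp_pos: [552.3, 151.6, 74.3]
tool_rot: [0.981, -0.196, -0.0, 0.0]
force: [0.4, 0.4, -0.8]
grip_width: 36.4
```

Emit:
move_arm --rotation '[[0,0,0],[0,0,0],[0,0,0],[0,0,0]]' --translation '[[0,0,0.5],[0,0,0.5],[0,0,0],[0,0,0]]' --hand '[0.42,0.42,0.42,0.42]'

```text
time: 11.1
tcp_pos: [552.4, 151.7, 73.5]
tool_rot: [0.981, -0.196, 0.0, -0.0]
force: [-1.1, 0.1, 2.0]
grip_width: 36.2
```

Emit:
move_arm --rotation '[[0,0,0],[0,0,0],[0,0,0],[0,0,0]]' --translation '[[0,0,0.5],[0,0,0.5],[0,0,0],[0,0,0]]' --hand '[0.42,0.42,0.42,0.42]'

```text
time: 11.5
tcp_pos: [552.9, 151.7, 73.2]
tool_rot: [0.981, -0.195, 0.001, -0.0]
force: [-0.2, -2.0, 8.4]
grip_width: 35.6
```

Contact felt (about 8 N at TCP z 73.2) with the tips still at a gap of about 25 mm. Now the squeeze, easing up slightly because closing lowers the tips.

Emit:
move_arm --rotation '[[0,0,0],[0,0,0],[0,0,0],[0,0,0],[0,0,0]]' --translation '[[0,0,-0.2],[0,0,-0.2],[0,0,-0.2],[0,0,0],[0,0,0]]' --hand '[0.41,0.4,0.395,0.395,0.395]'

```text
time: 12.0
tcp_pos: [553.0, 152.2, 73.4]
tool_rot: [0.981, -0.195, 0.001, -0.001]
force: [-0.1, 2.5, 5.4]
grip_width: 34.0
```

```bash
python3 -c "
from h import *
for i in range(4):
    grab_frame('side');o=get_obs();print(o['tcp_pos'].round(2),o['force'].round(1),round(o['grip_width'],2),o['time'])"
```

```text
[553.06 152.25  73.42] [0.  2.7 4.9] 34.28 12.05
[553.08 152.26  73.41] [0.9 2.6 5. ] 33.95 12.1
[553.05 152.24  73.42] [0.6 1.4 5.3] 34.18 12.15
[553.06 152.27  73.42] [0.3 2.5 5.3] 34.43 12.2
```

Emit:
move_arm --rotation '[[0,0,0],[0,0,0],[0,0,0],[0,0,0],[0,0,0],[0,0,0]]' --translation '[[0,0,-0.1],[0,0,-0.1],[0,0,-0.1],[0,0,-0.1],[0,0,0],[0,0,0]]' --hand '[0.385,0.375,0.365,0.355,0.355,0.355]'

```text
time: 12.8
tcp_pos: [552.3, 151.5, 73.4]
tool_rot: [0.981, -0.196, 0.0, 0.0]
force: [0.3, -0.5, 6.5]
grip_width: 30.8
```

```bash
python3 -c "
from h import *
w=[];F=[]
for i in range(8):
    grab_frame('side');o=get_obs();w.append(o['grip_width']);F.append(o['force'])
print(o['tcp_pos'].round(2),np.mean(F,0).round(1),np.mean(w),np.std(w),o['time'])"
```

```text
[552.35 151.5   73.4 ] [0.1 0.5 5.4] 30.822952051119124 0.1458825226149947 13.2
```

Emit:
move_arm --rotation '[[0,0,0],[0,0,0],[0,0,0],[0,0,0],[0,0,0]]' --translation '[[0,0,0],[0,0,0],[0,0,0],[0,0,0],[0,0,0]]' --hand '[0.3505,0.3505,0.3505,0.3505,0.3505]'

```text
time: 13.7
tcp_pos: [552.4, 151.6, 73.4]
tool_rot: [0.981, -0.196, 0.0, -0.0]
force: [0.8, 0.5, 5.3]
grip_width: 30.6
```

```bash
python3 -c "
from h import *
w=[];F=[];P=[]
for i in range(16):
    s=grab_frame('side');o=get_obs();w.append(o['grip_width']);F.append(o['force']);P.append(o['tcp_pos'])
m=np.mean(w);print(np.mean(P,0).round(2),np.mean(F,0).round(1),m,np.std(w)/4,'gap',30-200*(38-m)/84,o['time'],R.from_quat(o['tool_rot']).as_matrix().round(3).tolist())
print(delta([552.6,151.3,o['tcp_pos'][2]],np.radians(-22.6)))
u,v=270,155
cv2.imwrite('pics/c6.png',cv2.cvtColor(cv2.resize(s['img'][v:v+75,u:u+75],(600,600),interpolation=cv2.INTER_CUBIC),cv2.COLOR_RGB2BGR))"
```

```text
[552.43 151.63  73.41] [0.4 0.6 5.2] 30.45204816856772 0.047527181157071115 gap 12.02868611563743 14.5 [[0.924, -0.384, 0.0], [-0.384, -0.924, -0.0], [0.0, -0.0, -1.0]]
(array([2.76189844e-01, 2.50405774e-01, 3.99598834e-05]), array([-9.20224637e-05, -2.27999536e-04,  7.68085696e-04]))
```

View pics/c6.png

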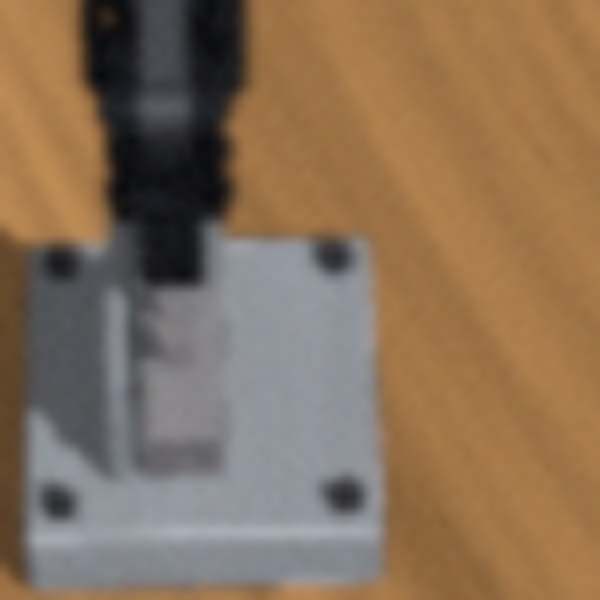

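The picture shows the tips down on the shim pack in front of the plate. The readings are steady: width 30.45 mm, so gap about 12.0 mm, with about 5 N of contact. Handing in.

```bash
python3 -c "
from h import *
print(sign_off())"
```

```text
the job is handed in; nothing more can be done
None
```

The tweezers are on the shims at a gap of about 12 mm, held steady and handed in at about 14.5 s of the 45 s allowed. I lifted them from the stand with a light squeeze (gap about 25 mm). I lowered them upright at the gauge until I felt the shims at about 8 N, then squeezed while keeping the tips down.

- **Gap:** the finger opening averaged 30.45 mm over 16 readings, which works out to a gap of about 12.03 mm. This comes from the gripper's width reading; I could not see the gap itself.
- **Contact:** the push on the shims was steady at about 5 N.
- **Position:** the arm was within about 0.4 mm of my target and the tool was vertical. The target itself is good to about 1–2 mm.
- **Disagreements:** the top and side views put the gauge up to 5 mm apart in x. I settled it by comparing the tips with the shims and plate in one side picture. Neither camera could see the two mark lines, so I centred the tips from the plate and the shim pack instead.

I saw no contact with any bystander, but I did not take a full-scene picture at the end to check.

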